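# Find the corner block among the lidded tubs and load the drilling jig

## Task

One of the three identical lidded blue tubs holds the aluminium corner block with the orange top: lift the lids one by one to find it, laying each lid you take off down flat, handle up, on the bench or on a tub. Load the block into the drilling jig between the yellow walls, lowered gently and not dropped, so that it rests fully home and its weight keeps the green bed plate pressed all the way down; tub and jig leave the fingers room on different sides of it, so it has to be put down on the way and taken again the other way round. Leave the tools and containers on the bench where they are.

Things in the scene. Friction and masses are not known exactly. Their poses are not given: they have to be found in the camera images.
- tub_row: fixed plywood carrier 146 x 312 x 5 mm with three alike blue open tubs in a row along its y, 100 mm apart. Origin: centre of its underside on the bench, z up. Each tub is 128 (x) x 82 (y) mm outside, 120 x 74 mm inside, walls 4 mm; inner floor 9 mm, rim 62 mm above the bench. Each holds one loose part, which one is not known: the wanted corner block (see tub_1), a glide (tub_2) or a spacer (tub_3)
- tub_1 (a point): centre of the inner floor of the tub at the row's +y end; axes as the row's. THE BLOCK, in any of the tubs: aluminium with orange top, 66 x 40 mm, 44 mm high, 0.4 to 0.55 kg. In its tub the 66 mm length lies along y, 4 mm from the walls (no room for fingers): grip it across the 40 mm width, along x. Centre within 8 mm of the tub's in x, 2 mm in y, turned up to 3 degrees, top 9 mm below the rim
- tub_2 (a point): centre of the inner floor of the middle tub; axes as the row's. THE GLIDE, in any of the tubs: a round black foot, 52 mm diameter, 30 mm high, with a steel stub 24 mm wide on top up to 42 mm; 0.07 kg; within 5 mm of the tub's centre. Not wanted
- tub_3 (a point): centre of the inner floor of the tub at the row's -y end; axes as the row's. THE SPACER, in any of the tubs: white plastic, 52 mm along x, 62 mm along y, 24 mm high with a 4 mm boss; 0.08 kg; within 5 mm of the tub's centre. Not wanted. Fingers closing along x tell the parts apart: 40 mm for the block, 52 mm for the others
- lid_1: loose grey lid, starting on tub_1; 0.11 to 0.17 kg; the three are alike and fit any tub. Plate 132 (x) x 86 (y) x 6 mm over a plug 112 x 66 x 5 mm that enters a tub with 4 mm to spare all round. Origin: centre of the plug's underside, 57 mm above the bench when shut, axes as the row's. Black bar handle, 60 mm along x, 16 mm thick in y, from 11 to 45 mm above the origin
- lid_2: loose grey lid, starting on tub_2; 0.11 to 0.17 kg; the three are alike and fit any tub. Plate 132 (x) x 86 (y) x 6 mm over a plug 112 x 66 x 5 mm that enters a tub with 4 mm to spare all round. Origin: centre of the plug's underside, 57 mm above the bench when shut, axes as the row's. Black bar handle, 60 mm along x, 16 mm thick in y, from 11 to 45 mm above the origin
- lid_3: loose grey lid, starting on tub_3; 0.11 to 0.17 kg; the three are alike and fit any tub. Plate 132 (x) x 86 (y) x 6 mm over a plug 112 x 66 x 5 mm that enters a tub with 4 mm to spare all round. Origin: centre of the plug's underside, 57 mm above the bench when shut, axes as the row's. Black bar handle, 60 mm along x, 16 mm thick in y, from 11 to 45 mm above the origin
- jig: fixed drilling jig: dark base 120 (x) x 110 (y) x 20 mm; origin at the centre of its underside on the bench, z up. Two yellow walls, 60 mm long along x, inner faces 46 mm apart (y = +-23 mm), up to 95 mm above the bench, the top 12 mm flared out as a lead-in. Two steel end stops 5 mm high with inner faces at x = +-38 mm. The block goes between walls and stops, 66 mm length along x
- jig_bed (a point): top of the jig's base, 20 mm above the bench, midway between walls and stops; axes as the jig's. The seated block's underside is centred here. Between the walls there is no room for fingers beside the block's 40 mm width: only its two end faces, 66 mm apart along x, are free
- bed_plate (a joint): green sprung part-present plate, 44 (x) x 34 mm, in the middle of the jig: 0 = up, its top 8 mm above the jig's base; 0.008 = pressed flush with the base (m). It takes 1.3 N to start and 2.9 N fully down: the block's weight does it; the other parts and the lids are too light
- mallet: loose bystander: hammer lying behind the task area; origin at its middle underside
- tin: loose bystander: closed tin, 66 mm diameter, 90 mm high, upright, origin at the centre of its underside
- screwdriver: loose bystander: screwdriver lying between the robot and the tubs; origin at its middle underside
- spanner: loose bystander: spanner lying on the robot's side of the jig; origin at its middle underside
- jar: loose bystander: closed jar 70 mm diameter, 100 mm high, upright, origin at the centre of its underside. The strip of bench between tub row and jig, 40 to 71 cm ahead of the robot, starts empty and serves for laying down a lid and the block

How it is judged:
By the outcome, as a careful person would: the job done as asked, in the order asked, and still so for the second after the job is handed in, with the robot touching nothing.
It also fails if it takes over 72 s, if anything falls off the work surface, if the arm or the gripper's body presses on something with over 40 N, if the wrist force passes 120 N, or if a joint passes its speed limit or range.

## Robot

A 6-joint arm with a two-finger parallel gripper is mounted at the origin on the work surface. World frame = base frame: x ahead of the robot, y to its left, z up, the work surface at z = 0. Lengths are in m, angles in degrees, forces in N, time in s.
With the tool pointing down it reaches from about 0.4 to 0.825 m from the base axis. Payload 7 kg.
Tool frame: the origin (TCP) lies on the centre line of the jaws, within the pads' length; the fingertips stand 14 mm ahead of it and the grasp point (between the pads) lies 5 mm behind it; z points along the fingers, x is the direction in which the jaws open and shut, and the axes are right-handed (so a half turn about z gives the same grasp; the last joint's range is limited). The gripper opens to 88 mm and grips with 3 to 60 N. Pads are 19 mm wide; open, the fingers measure 130 mm over their backs; the gripper's body (78 mm by 193 mm) begins 47 mm behind the grasp point.
Start: joints at [81.71, 20.546, 0.682, 0, -70.136, -16.507], TCP at [0.283, 0.613, 0.241] pointing down, gripper open.
Joint ranges: [-176.03, 176.03], [-82.01, 121.73], [-58.28, 71.71], [-173.87, 95.51], [-174.79, -0.11], [-173.66, 173.66]. Speed limits (degrees/s): [136.94, 136.94, 172.46, 180, 180, 180].

## Interface

Orientations are given as [roll, pitch, yaw] about the fixed x, y, z axes, in that order (R = Rz(yaw) Ry(pitch) Rx(roll)).
In Python, from plant import * gives the robot as it stands.
- The arm moves only by the shell command python3 -m handwheel 'ROWS' [OPENING]. ROWS is JSON, a list of rows, each a list of 2 entries, a list of its own where there are three numbers: the shift along the tool's x, y, z each as a share of 0.2 m, from -1 to 1, then the turn, a rotation vector about the tool's x, y, z each as a share of 360 degrees, from -1 to 1. In form: [[[tx, ty, tz], [ax, ay, az]], ...]. A call has 1 to 5 rows; each row is the pose to reach, as a shift and turn from the pose commanded when the call began, along the tool's axes at that moment, turning the shorter way round; what a row does not reach only later rows make up. A row lasts 1/12 s, in which the tool goes at most 41.7 mm and 7.16 degrees, less where a joint would pass 70% of its speed; a pose out of reach is approached as far as the arm can. A call with a number of a shift or a turn outside -1 to 1 is refused whole. A call with a gripper value outside its range is refused whole. OPENING is the closure, from -1 (fully open) to 1 (shut), set as the call begins (- or left out, the last holds). The fingers move at their own pace and stop on an object; the grip force is fixed at half the most. Time passes only in rows, so rows that repeat a pose let the fingers close. It gives the time, the measured TCP pose, the force and the opening at its end, in the units of the state.
- get_obs(): the state, without advancing time (a new reading comes with each control period).
- snapshot(name): name is "side" or "top"; returns a dict with "color" (400x640x3 uint8, red, green, blue), "z_map" (400x640 float32, m along the optical axis (not along the pixel's ray), 0 where there is no reading), "intrinsics" (3x3 intrinsics, pixels), "distortion" ([k1, k2, p1, p2, k3] as OpenCV has them; the pictures are not rectified), "rvec" (rotation vector, rad) and "tvec" (3), from world to camera coordinates, as OpenCV has them. Camera axes: x right, y down, z forward; pixel columns grow to the right and rows downward; lengths in m; the calibration is good to about 2 mm. A picture is of the moment at which its call begins.
- close_job(): hands the job in, once; it reports no verdict.
The state is a dict: "clock": time; "joint_pos": joint angles; "qvel": joint speeds; "tau": joint torques, N m; "tool_pos": TCP position; "orientation": TCP orientation; "force": force on the tool from outside, world axes, zero at the start; "moment": the same for the moment, N m; "opening": finger opening in m.
Only numpy, scipy, OpenCV 4.12 (cv2) and the standard library are available. Lean on these libraries where they do the work, as an engineer would, in place of code of your own. Each camera call takes 0.05 s, during which the arm holds its last target. There are 200 camera calls.

## Working session

There is one attempt and no reset: what is moved stays moved. The work goes in short steps, Python scripts to look and compute and a shell command to move; the robot and the scene stay as the last step left them, time stands still between calls to the robot, and variables do not carry over. Pictures are saved under pics/ and viewed, about 8 in all and at most 12, crops included, and the job is handed in when it is done.

```bash
ls; mkdir -p pics
cat > h.py <<'E'
from plant import *
import numpy as np, cv2
from scipy.spatial.transform import Rotation as R
def snap(n,f=None):
    s=snapshot(n)
    if f: cv2.imwrite('pics/'+f,s['color'][:,:,::-1])
    return s
def cam(s):
    Rm=cv2.Rodrigues(np.array(s['rvec'],float))[0]; t=np.array(s['tvec'],float).reshape(3)
    return Rm,t
def cast(s,px,z):
    Rm,t=cam(s)
    p=cv2.undistortPoints(np.array(px,float).reshape(-1,1,2),np.array(s['intrinsics']),np.array(s['distortion'])).reshape(-1,2)
    d=np.c_[p,np.ones(len(p))]@Rm; c=-Rm.T@t
    return c+d*((z-c[2])/d[:,2])[:,None]
def world(s):
    "per-pixel world points from z_map"
    Rm,t=cam(s); H,W=s['z_map'].shape
    u,v=np.meshgrid(np.arange(W),np.arange(H))
    p=cv2.undistortPoints(np.stack([u,v],-1).reshape(-1,1,2).astype(float),np.array(s['intrinsics']),np.array(s['distortion'])).reshape(H,W,2)
    z=s['z_map'][...,None]
    P=(np.concatenate([p*z,z],-1)-t)@Rm
    P[s['z_map']==0]=np.nan
    return P
E
python3 - <<'E'
from h import *
o=get_obs();print(o)
for n in('top','side'):
    s=snap(n,n+'0.png');Rm,t=cam(s);print(n,-Rm.T@t,Rm[2])
E
```

```text
pics
{'clock': 0.0, 'joint_pos': array([ 8.17088680e+01,  2.05903763e+01,  6.33203758e-01, -2.10063965e-02,
       -7.01373342e+01, -1.65072139e+01]), 'qvel': array([-0.08972012, -0.06744521,  0.04223858, -0.00666795,  0.01592541,
       -0.11685713]), 'tau': array([ 1.38869789e-03, -5.82719314e+01,  2.93048644e+01,  6.99741885e+00,
        6.85591658e-03, -1.58814692e-04]), 'tool_pos': array([0.28292848, 0.61230942, 0.23962752]), 'orientation': array([-1.79992078e+02, -9.62229848e-02, -1.14805506e+02]), 'force': array([ 0.58508638, -0.96574466, -0.11422442]), 'moment': array([ 0.00617316, -0.00397284,  0.01685838]), 'opening': 0.0876315793046687}
top [0.45211798 0.08853618 1.19838732] [ 0.08186019 -0.01866747 -0.99646898]
side [ 0.2718289  -0.82185067  0.84889152] [ 0.21847253  0.73337152 -0.64376702]
```

View pics/top0.png

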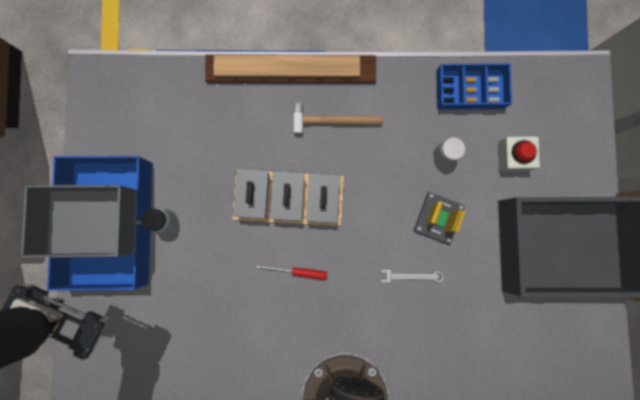

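View pics/side0.png

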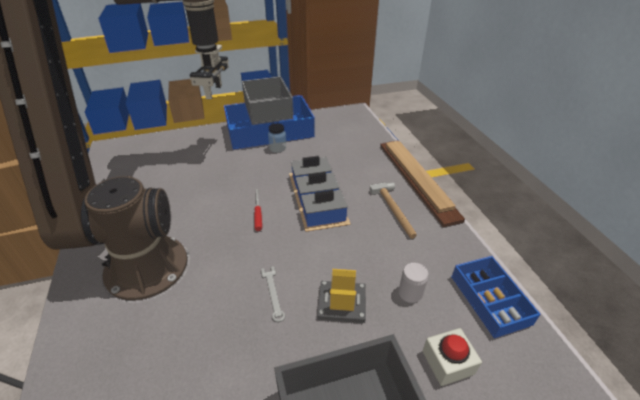

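The top view shows three lidded tubs at about (251,195), (287,197) and (324,200). The jig is at about (440,218) and turned about 20°. The bystanders are the mallet (335,120), tin (453,150), screwdriver (300,272), spanner (412,276) and jar (155,220). The side view agrees.

```bash
cat > m.py <<'E'
from h import *
s=snap('top');c=s['color'].astype(int);P=world(s);h=P[...,2]
def rect(m,z,name,amin=30):
    cs,_=cv2.findContours(m.astype(np.uint8),cv2.RETR_EXTERNAL,cv2.CHAIN_APPROX_NONE)
    for k in cs:
        if cv2.contourArea(k)<amin: continue
        w=cast(s,k.reshape(-1,2),z)[:,:2]*1000
        (x,y),(a,b),t=cv2.minAreaRect(w.astype(np.float32))
        px=k.reshape(-1,2).mean(0).astype(int)
        print(name,px,'c',round(x,1),round(y,1),'size',round(a,1),round(b,1),'ang',round(t,1),'h',np.nanmedian(h[px[1]-2:px[1]+3,px[0]-2:px[0]+3]).round(3))
roi=np.zeros(h.shape,bool);roi[160:235,225:350]=1
lum=c.sum(2)
rect(roi&(lum<170),.102,'handle')
rect(roi&(h>.055),.068,'lids')
wood=roi&(h<.03)&(c[...,0]-c[...,2]>35); rect(wood,.005,'wood')
roi[:]=0;roi[180:255,400:480]=1
rect(roi&(h>.07),.095,'walls')
rect(roi&(h>.009),.02,'jig>9mm')
rect(roi&(c[...,1]-c[...,0]>25)&(c[...,1]-c[...,2]>25),.028,'green',10)
rect(roi&(c[...,0]-c[...,2]>70)&(c[...,1]>90),.095,'yellow')
g=cv2.resize(s['color'][150:260,220:480,::-1],None,fx=3,fy=3,interpolation=cv2.INTER_CUBIC);cv2.imwrite('pics/crop1.png',g)
print('bench h',np.nanmedian(h[240:260,340:380]))
E
python3 m.py
```

```text
handle [323 198] c 548.2 58.1 size 9.7 53.7 ang 83.4 h 0.102
handle [287 195] c 554.1 155.5 size 10.6 53.3 ang 89.8 h 0.102
handle [250 192] c 561.2 253.2 size 14.3 55.9 ang 87.0 h 0.101
lids [322 197] c 552.1 61.1 size 85.7 131.7 ang 86.3 h 0.102
lids [286 195] c 558.4 159.7 size 85.8 131.6 ang 86.3 h 0.102
lids [250 193] c 565.2 258.1 size 85.7 131.6 ang 86.2 h 0.101
wood [340 200] c 549.6 7.5 size 13.2 143.1 ang 84.7 h 0.003
wood [304 201] c 557.5 119.5 size 37.4 145.1 ang 89.8 h 0.005
walls [457 220] c 487.2 -298.3 size 22.0 62.5 ang 68.6 h 0.09
walls [436 212] c 509.3 -244.4 size 13.9 62.6 ang 68.9 h 0.093
jig>9mm [439 217] c 497.0 -276.4 size 118.6 119.9 ang 68.4 h 0.028
green [442 218] c 496.1 -279.6 size 24.9 46.1 ang 69.9 h 0.028
yellow [457 220] c 487.7 -299.7 size 19.7 59.4 ang 68.6 h 0.09
yellow [436 212] c 509.7 -242.0 size 15.5 61.7 ang 68.0 h 0.093
bench h -0.000258629788116665
```

View pics/crop1.png

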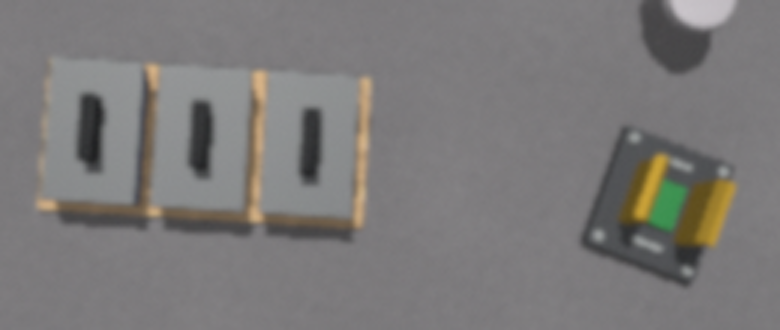

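The lids stand square on the row (yaw −3.8°, 98.7 mm spacing, heights match the spec). The crop shows the jig base centre near pixel (439,218). Next I'll measure the jig from its walls and base, and write the helper that turns a target into row numbers.

```bash
cat > go.py <<'E'
import sys
from h import *
o=get_obs();p=o['tool_pos'];Rt=R.from_euler('xyz',o['orientation'],degrees=True)
print('t',round(o['clock'],2),'p',p.round(4),'rpy',o['orientation'].round(2),'F',o['force'].round(1),'op',round(o['opening'],4),'j',o['joint_pos'].round(0))
for a in sys.argv[1:]:
    x,y,z,w=map(float,a.split(','))
    d=Rt.inv().apply(np.array([x,y,z])-p)/.2
    rv=(Rt.inv()*R.from_euler('xyz',[180,0,w],degrees=True)).as_rotvec(degrees=True)/360
    print(a,'->',d.round(3).tolist(),rv.round(4).tolist(),'rows',max(np.linalg.norm(d)*200/41.7,np.linalg.norm(rv)*360/7.16).round(1))
E
python3 - <<'E'
from h import *
a=np.radians(-21.4);ux=np.array([np.cos(a),np.sin(a)]);uy=np.array([-ux[1],ux[0]])
for n in('top','side'):
    s=snap(n);P=world(s);z=P[...,2];q=P[...,:2]-[.497,-.275]
    x=q@ux;y=q@uy;near=(abs(x)<.09)&(abs(y)<.09)
    b=near&(abs(z-.02)<.004); w=near&(z>.089)
    pc=lambda v:np.percentile(v,[1,99]).round(4)
    print(n,'base x',pc(x[b]),'y',pc(y[b]),'n',b.sum());
    for sg in(1,-1):
        ww=w&(sg*y>0);print(' wall',sg,'x',pc(x[ww]),'y',pc(y[ww]),ww.sum())
    c=s['color'].astype(int)
    g=near&(c[...,1]-c[...,0]>25)&(c[...,1]-c[...,2]>25);print(' green x',pc(x[g]),'y',pc(y[g]),'z',np.nanmedian(z[g]),g.sum())
    for xx in(552.1,558.4,565.2): pass
    q=P[...,:2];lm=(abs(z-.068)<.004)&(q[...,0]>.4)&(q[...,0]<.7)&(q[...,1]>-.05)&(q[...,1]<.36)
    k=q[lm].astype(np.float32)*1000;print(' lids rect',cv2.minAreaRect(k))
E
python3 go.py 0.552,0.061,0.24,-93.8 0.552,0.061,0.13,-93.8
```

```text
top base x [-0.058   0.0602] y [-0.0516  0.0549] n 894
 wall 1 x [-0.0283  0.0305] y [0.0259 0.0387] 99
 wall -1 x [-0.0279  0.0304] y [-0.0372 -0.023 ] 115
 green x [-0.0209  0.0245] y [-0.0193  0.0077] z 0.027342881459279128 144
 lids rect ((558.6259155273438, 159.7610626220703), (283.6868896484375, 132.31748962402344), 86.11913299560547)
side base x [-0.0572  0.0623] y [-0.0551  0.0541] n 981
 wall 1 x [-0.0264  0.0313] y [0.023  0.0388] 119
 wall -1 x [-0.0277  0.0321] y [-0.0383 -0.0285] 114
t 0.25 p [0.2831 0.6126 0.2401] rpy [-1.800e+02 -4.000e-02 -1.148e+02] F [ 0.2  0.5 -0.3] op 0.0872 j [ 82.  21.   1.  -0. -70. -17.]
0.552,0.061,0.24,-93.8 -> [1.939, -2.377, 0.002] [0.0, -0.0001, -0.0583] rows 14.7
0.552,0.061,0.13,-93.8 -> [1.939, -2.377, 0.552] [0.0, -0.0001, -0.0583] rows 15.0Traceback (most recent call last):
  File "<stdin>", line 12, in <module>
  File "<stdin>", line 7, in <lambda>
    return _quantile_unchecked(
        a, q, axis, out, overwrite_input, method, keepdims, weights)
    return _ureduce(a,
                    func=_quantile_ureduce_func,
    ...<5 lines>...
                    overwrite_input=overwrite_input,
                    method=method)
    r = func(a, **kwargs)
    result = _quantile(arr,
                       quantiles=q,
    ...<2 lines>...
                       out=out,
                       weights=wgt)
    slices_having_nans = np.isnan(arr[-1, ...])
                                  ~~~^^^^^^^^^
IndexError: index -1 is out of bounds for axis 0 with size 0
```

Jig centre is about (0.4986, −0.2751), yaw −21.4°; both cameras agree to about 1 mm. I'll move above tub 3.

```bash
r='[[[0.646,-0.792,0],[0,0,0]]' 
python3 -m handwheel '[[[0.646,-0.792,0],[0,0,0]],[[0.646,-0.792,0],[0,0,0]],[[0.646,-0.792,0],[0,0,0]],[[0.646,-0.792,0],[0,0,0]],[[0.646,-0.792,0],[0,0,0]]]' -1
python3 -m handwheel '[[[0.646,-0.792,0],[0,0,0]],[[0.646,-0.792,0],[0,0,0]],[[0.646,-0.792,0],[0,0,0]],[[0.646,-0.792,0],[0,0,0]],[[0.646,-0.792,0],[0,0,0]]]'
python3 -m handwheel '[[[0.646,-0.792,0.3],[0,0,-0.058]],[[0.646,-0.792,0.3],[0,0,-0.058]],[[0.646,-0.792,0.3],[0,0,-0.058]],[[0.646,-0.792,0.3],[0,0,-0.058]],[[0.646,-0.792,0.3],[0,0,-0.058]]]'
python3 go.py 0.552,0.060,0.13,-93.8 0.552,0.06,0.089,-93.8
```

```text
clock: 0.67
tool_pos: [0.3732, 0.4268, 0.2406]
orientation: [-180.0, -0.0, -114.8]
force: [0.7, -0.2, 0.0]
opening: 0.0878
clock: 1.08
tool_pos: [0.4627, 0.2431, 0.2409]
orientation: [-180.0, 0.0, -114.8]
force: [0.5, 0.1, 0.3]
opening: 0.088
clock: 1.5
tool_pos: [0.5454, 0.0745, 0.1852]
orientation: [-180.0, 0.0, -93.8]
force: [0.9, 1.0, 1.0]
opening: 0.0876
t 1.5 p [0.5454 0.0745 0.1852] rpy [-1.7995e+02  3.0000e-02 -9.3760e+01] F [0.9 1.  1. ] op 0.0876 j [ 28.  11. -20.   0. -59.  58.]
0.552,0.060,0.13,-93.8 -> [0.07, -0.037, 0.276] [-0.0001, 0.0001, 0.0001] rows 1.4
0.552,0.06,0.089,-93.8 -> [0.07, -0.037, 0.481] [-0.0001, 0.0001, 0.0001] rows 2.3
```

```bash
python3 -m handwheel '[[[0.05,-0.04,0.2],[0,0,0]],[[0.07,-0.037,0.33],[0,0,0]],[[0.07,-0.037,0.43],[0,0,0]],[[0.07,-0.037,0.48],[0,0,0]],[[0.07,-0.037,0.48],[0,0,0]]]' -1
python3 go.py 0.552,0.06,0.088,-93.8
python3 -m handwheel '[[[0,0,0],[0,0,0]],[[0,0,0],[0,0,0]],[[0,0,0],[0,0,0]],[[0,0,0],[0,0,0]],[[0,0,0],[0,0,0]]]' 1
python3 -m handwheel '[[[0,0,0],[0,0,0]],[[0,0,0],[0,0,0]]]'
python3 go.py 0.62,-0.095,0.18,-93.8
```

```text
clock: 1.92
tool_pos: [0.55, 0.061, 0.0871]
orientation: [179.8, -0.1, -94.0]
force: [-0.1, 0.3, -0.7]
opening: 0.0879
t 1.92 p [0.55   0.061  0.0871] rpy [ 1.7978e+02 -1.1000e-01 -9.3950e+01] F [-0.1  0.3 -0.7] op 0.0879 j [ 27.  18. -26.  -0. -47.  59.]
0.552,0.06,0.088,-93.8 -> [0.004, -0.01, -0.005] [0.0006, -0.0003, -0.0004] rows 0.1
clock: 2.33
tool_pos: [0.5518, 0.0621, 0.0903]
orientation: [-179.9, 0.1, -93.9]
force: [0.1, 0.3, 0.6]
opening: 0.0597
clock: 2.5
tool_pos: [0.5514, 0.0618, 0.0897]
orientation: [-180.0, 0.0, -93.9]
force: [0.6, -0.9, -0.9]
opening: 0.0466
t 2.5 p [0.5514 0.0618 0.0897] rpy [-1.7997e+02  2.0000e-02 -9.3910e+01] F [ 0.6 -0.9 -0.9] op 0.0466 j [ 27.  18. -26.  -0. -47.  59.]
0.62,-0.095,0.18,-93.8 -> [0.758, -0.396, -0.452] [-0.0001, 0.0001, -0.0003] rows 4.6
```

```bash
python3 -m handwheel '[[[0,0,0],[0,0,0]],[[0,0,0],[0,0,0]],[[0,0,0],[0,0,0]],[[0,0,0],[0,0,0]],[[0,0,0],[0,0,0]]]' 1
python3 -m handwheel '[[[0,0,-0.02],[0,0,0]],[[0,0,-0.08],[0,0,0]],[[0,0,-0.2],[0,0,0]],[[0,0,-0.35],[0,0,0]],[[0,0,-0.35],[0,0,0]]]' 1
python3 go.py 0.61,-0.1,0.16,-93.8 0.61,-0.1,0.034,-93.8
```

```text
clock: 2.92
tool_pos: [0.5512, 0.0615, 0.0892]
orientation: [180.0, -0.0, -93.9]
force: [-0.3, -0.6, 0.6]
opening: 0.0159
clock: 3.33
tool_pos: [0.5543, 0.0624, 0.1649]
orientation: [-179.6, 0.1, -93.9]
force: [1.7, 0.0, -1.0]
opening: 0.0155
t 3.33 p [0.5543 0.0624 0.1649] rpy [-1.7957e+02  1.4000e-01 -9.3850e+01] F [ 1.7  0.  -1. ] op 0.0155 j [ 27.  13. -21.   0. -56.  59.]
0.61,-0.1,0.16,-93.8 -> [0.791, -0.332, 0.025] [-0.0012, 0.0004, -0.0001] rows 4.1
0.61,-0.1,0.034,-93.8 -> [0.793, -0.328, 0.655] [-0.0012, 0.0004, -0.0001] rows 5.2
```

```bash
python3 -m handwheel '[[[0.15,-0.06,0],[0,0,0]],[[0.35,-0.15,0],[0,0,0]],[[0.55,-0.23,0],[0,0,0]],[[0.7,-0.29,0],[0,0,0]],[[0.79,-0.33,0.1],[0,0,0]]]'
python3 go.py 0.61,-0.1,0.06,-93.8 0.61,-0.1,0.034,-93.8
python3 - <<'E'
from h import *
s=snap('top','peek1.png');P=world(s);d=P[...,:2]-[.552,.060]
m=(abs(d)<.03).all(-1);print(np.nanpercentile(P[m][:,2],[5,25,50,75,95]).round(3), np.median(s['color'][m],0))
E
```

```text
clock: 3.75
tool_pos: [0.6095, -0.1038, 0.1428]
orientation: [-179.6, -0.0, -94.0]
force: [2.0, 0.1, 0.4]
opening: 0.0162
t 3.75 p [ 0.6095 -0.1038  0.1428] rpy [-1.7962e+02 -1.0000e-02 -9.3950e+01] F [2.  0.1 0.4] op 0.0162 j [  8.  19. -15.   0. -56.  78.]
0.61,-0.1,0.06,-93.8 -> [-0.019, 0.002, 0.414] [-0.0011, -0.0, -0.0004] rows 2.0
0.61,-0.1,0.034,-93.8 -> [-0.019, 0.002, 0.544] [-0.0011, -0.0, -0.0004] rows 2.6
[0.552 0.556 0.569 0.583 0.595] [93. 81. 72.]
```

View pics/peek1.png

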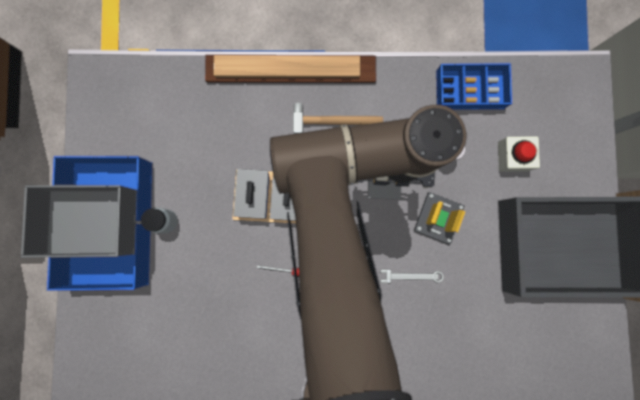

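The arm hides the tubs from the top here. I'll lay the lid down first and then look from the side.

```bash
python3 -m handwheel '[[[0,0,0.15],[0,0,0]],[[0,0,0.3],[0,0,0]],[[0,0,0.42],[0,0,0]],[[0,0,0.48],[-0.001,0,0]],[[0,0,0.5],[-0.001,0,0]]]'
python3 go.py 0.61,-0.1,0.033,-93.8
python3 - <<'E'
from h import *
s=snap('side','peek2.png');P=world(s);c=s['color']
d=P[...,:2]-[.552,.060];m=(abs(d)<.03).all(-1);print(m.sum(),np.nanpercentile(P[m][:,2],[5,25,50,75,95]).round(3), np.median(c[m],0))
E
```

```text
clock: 4.22
tool_pos: [0.605, -0.1006, 0.0369]
orientation: [179.4, -0.0, -93.9]
force: [-0.1, 0.0, -1.4]
opening: 0.0159
t 4.22 p [ 0.605  -0.1006  0.0369] rpy [ 1.7938e+02 -4.0000e-02 -9.3930e+01] F [-0.1  0.  -1.4] op 0.0159 j [  9.  26. -20.  -0. -44.  77.]
0.61,-0.1,0.033,-93.8 -> [-0.005, -0.025, 0.019] [0.0017, -0.0001, -0.0004] rows 0.2
824 [0.052 0.399 0.451 0.475 0.508] [79. 69. 59.]
```

View pics/peek2.png

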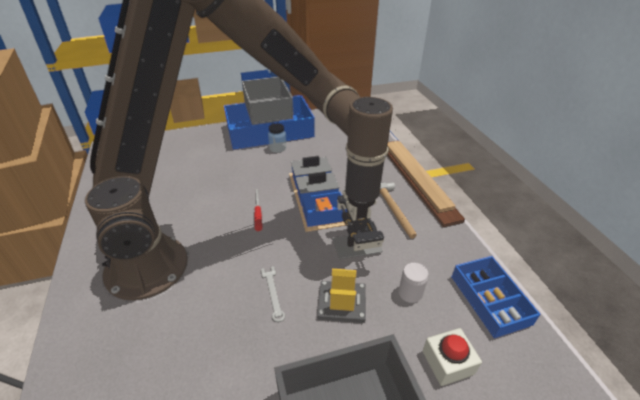

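The side view shows the orange block in the opened -y tub at (323,204). I'll finish laying the lid down (0.032 expected) and release.

```bash
python3 -m handwheel '[[[0,0,0.01],[0,0,0]],[[0,0,0.018],[0.001,0,0]],[[0,0,0.025],[0.001,0,0]]]'
python3 go.py 0.61,-0.1,0.032,-93.8
python3 -m handwheel '[[[0,0,0.005],[0,0,0]],[[0,0,0.008],[0,0,0]]]'
python3 -m handwheel '[[[0,0,0],[0,0,0]],[[0,0,0],[0,0,0]],[[0,0,0],[0,0,0]],[[0,0,0],[0,0,0]],[[0,0,0],[0,0,0]]]' 0.2
python3 go.py
python3 -m handwheel '[[[0,0,-0.1],[0,0,0]],[[0,0,-0.3],[0,0,0]],[[0,0,-0.5],[0,0,0]],[[0,0,-0.7],[0,0,0]],[[0,0,-0.7],[0,0,0]]]' -0.32
python3 - <<'E'
from h import *
s=snap('side');c=s['color'].astype(int);h=cv2.cvtColor(s['color'],cv2.COLOR_RGB2HSV).astype(int)
m=(c[...,0]>150)&(h[...,1]>130)&(h[...,0]>5)&(h[...,0]<20);m[:, :300]=0;m[:,345:]=0;m[:185]=0;m[225:]=0
k=cv2.findNonZero(m.astype(np.uint8)).reshape(-1,2);P=world(s)
print(len(k),np.nanmedian(P[m],0))
w=cast(s,k,.053)[:,:2]*1000;print('block',cv2.minAreaRect(w.astype(np.float32)))
cv2.imwrite('pics/c3.png',cv2.resize(s['color'][150:290,270:450,::-1],None,fx=4,fy=4,interpolation=cv2.INTER_CUBIC))
E
python3 go.py 0.552,0.06,0.16,-3.8 0.552,0.06,0.16,176.2
```

```text
clock: 4.52
tool_pos: [0.6072, -0.1003, 0.0357]
orientation: [-179.8, 0.0, -93.9]
force: [0.4, -0.1, -1.9]
opening: 0.0161
t 4.52 p [ 0.6072 -0.1003  0.0357] rpy [-1.7983e+02  2.0000e-02 -9.3900e+01] F [ 0.4 -0.1 -1.9] op 0.0161 j [  9.  26. -21.   0. -43.  77.]
0.61,-0.1,0.032,-93.8 -> [-0.002, -0.014, 0.018] [-0.0005, 0.0001, -0.0003] rows 0.1
clock: 4.68
tool_pos: [0.6067, -0.1004, 0.0335]
orientation: [-179.9, 0.0, -93.9]
force: [0.4, -0.0, -1.8]
opening: 0.0159
clock: 5.1
tool_pos: [0.6065, -0.1005, 0.0328]
orientation: [-180.0, 0.0, -93.9]
force: [-0.4, -0.6, 0.8]
opening: 0.0347
t 5.1 p [ 0.6065 -0.1005  0.0328] rpy [-179.99    0.    -93.92] F [-0.4 -0.6  0.8] op 0.0347 j [  9.  27. -21.   0. -43.  77.]
clock: 5.52
tool_pos: [0.6108, -0.1008, 0.1819]
orientation: [-179.2, 0.0, -93.8]
force: [1.9, 0.4, 1.3]
opening: 0.0568
117 [0.55030761 0.06172909 0.05364485]
block ((552.614990234375, 62.24024963378906), (52.08805465698242, 38.6879997253418), 88.08995056152344)
t 5.57 p [ 0.6092 -0.1005  0.1782] rpy [-1.7947e+02  6.0000e-02 -9.3880e+01] F [-0.8  0.  -1. ] op 0.0574 j [  9.  18. -12.   0. -60.  77.]
0.552,0.06,0.16,-3.8 -> [-0.781, 0.341, 0.088] [-0.0013, -0.001, -0.2502] rows 12.6
0.552,0.06,0.16,176.2 -> [-0.781, 0.341, 0.088] [-0.001, 0.0013, 0.2498] rows 12.6
```

View pics/c3.png

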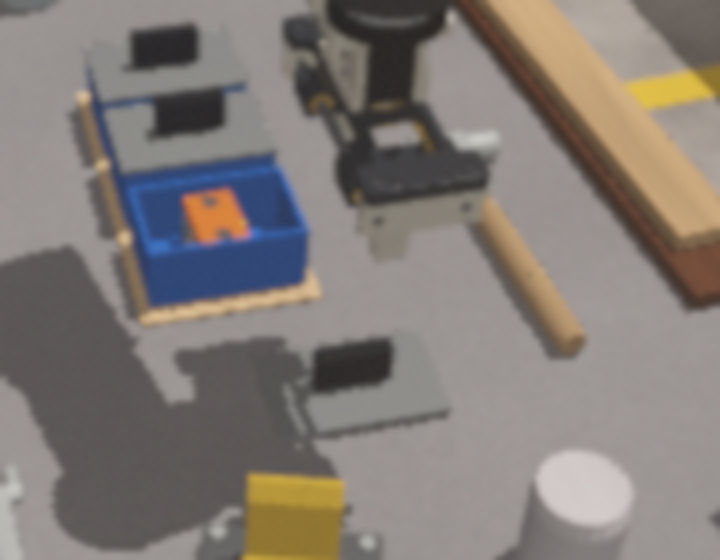

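The lid lies flat on the bench at about (380,385) in the crop. The block sits centred in tub 3, at about (0.552, 0.060–0.062), yaw about −2 to −4°. I'll go over it with the jaws along row x and a 58 mm opening.

```bash
python3 -m handwheel '[[[-0.78,0.34,0.05],[-0.001,0.001,0.25]],[[-0.78,0.34,0.05],[-0.001,0.001,0.25]],[[-0.78,0.34,0.05],[-0.001,0.001,0.25]],[[-0.78,0.34,0.05],[-0.001,0.001,0.25]],[[-0.78,0.34,0.05],[-0.001,0.001,0.25]]]' -0.32
python3 -m handwheel '[[[0,0,0],[0,0,0.15]],[[0,0,0],[0,0,0.15]],[[0,0,0],[0,0,0.15]],[[0,0,0],[0,0,0.15]],[[0,0,0],[0,0,0.15]]]'
python3 go.py 0.552,0.0605,0.09,176.5 0.552,0.0605,0.032,176.5
```

```text
clock: 5.98
tool_pos: [0.5475, 0.0624, 0.1621]
orientation: [179.9, -0.2, -127.5]
force: [-0.3, -0.6, 0.5]
opening: 0.0579
clock: 6.4
tool_pos: [0.5487, 0.0598, 0.1621]
orientation: [-180.0, -0.2, -163.4]
force: [0.2, -0.1, 0.5]
opening: 0.0577
t 6.4 p [0.5487 0.0598 0.1621] rpy [-179.98   -0.24 -163.42] F [ 0.2 -0.1  0.5] op 0.0577 j [ 27.  13. -21.  -0. -56. -10.]
0.552,0.0605,0.09,176.5 -> [-0.018, -0.001, 0.361] [-0.0002, -0.0006, 0.0558] rows 2.8
0.552,0.0605,0.032,176.5 -> [-0.019, -0.001, 0.651] [-0.0002, -0.0006, 0.0558] rows 3.1
```

```bash
python3 -m handwheel '[[[-0.018,-0.001,0.1],[0,-0.0006,0.0558]],[[-0.018,-0.001,0.2],[0,-0.0006,0.0558]],[[-0.018,-0.001,0.3],[0,-0.0006,0.0558]],[[-0.018,-0.001,0.32],[0,-0.0006,0.0558]],[[-0.018,-0.001,0.32],[0,-0.0006,0.0558]]]'
python3 - <<'E'
from h import *
snap('side')
E
python3 go.py 0.552,0.0605,0.032,176.5
```

```text
clock: 6.82
tool_pos: [0.5513, 0.06, 0.0971]
orientation: [-179.8, -0.2, 177.0]
force: [0.9, -0.3, 0.8]
opening: 0.058
t 6.87 p [0.5523 0.0603 0.0984] rpy [-1.7990e+02 -3.0000e-02  1.7705e+02] F [-0.1  0.3  0.3] op 0.0575 j [ 26.  17. -25.   0. -48. -30.]
0.552,0.0605,0.032,176.5 -> [0.001, 0.001, 0.332] [-0.0003, -0.0001, 0.0015] rows 1.6
```

```bash
python3 -m handwheel '[[[0,0,0.05],[0,0,0.001]],[[0,0,0.1],[0,0,0.001]],[[0,0,0.15],[0,0,0.001]],[[0,0,0.2],[0,0,0.001]],[[0,0,0.22],[0,0,0.001]]]'
python3 -m handwheel '[[[0,0,0.03],[0,0,0]],[[0,0,0.06],[0,0,0]],[[0,0,0.09],[0,0,0]],[[0,0,0.105],[0,0,0]],[[0,0,0.105],[0,0,0]]]'
python3 go.py 0.552,0.0605,0.032,176.5
python3 -m handwheel '[[[0,0,0],[0,0,0]],[[0,0,0],[0,0,0]],[[0,0,0],[0,0,0]],[[0,0,0],[0,0,0]],[[0,0,0],[0,0,0]]]' 1
python3 go.py 0.552,0.0605,0.11,176.5
```

```text
clock: 7.28
tool_pos: [0.5516, 0.0602, 0.0529]
orientation: [-179.9, -0.1, 176.5]
force: [-0.3, 0.0, 0.1]
opening: 0.0576
clock: 7.7
tool_pos: [0.5521, 0.0603, 0.0329]
orientation: [-179.9, -0.0, 176.5]
force: [0.1, -0.1, -0.1]
opening: 0.0582
t 7.7 p [0.5521 0.0603 0.0329] rpy [-1.7992e+02 -2.0000e-02  1.7647e+02] F [ 0.1 -0.1 -0.1] op 0.0582 j [ 26.  22. -28.   0. -39. -30.]
0.552,0.0605,0.032,176.5 -> [0.001, 0.001, 0.004] [-0.0002, -0.0, -0.0001] rows 0.0
clock: 8.12
tool_pos: [0.553, 0.0606, 0.0341]
orientation: [-180.0, 0.1, 176.5]
force: [1.3, 0.2, 1.7]
opening: 0.0404
t 8.12 p [0.553  0.0606 0.0341] rpy [-1.7998e+02  1.0000e-01  1.7647e+02] F [1.3 0.2 1.7] op 0.0404 j [ 26.  22. -28.   0. -39. -30.]
0.552,0.0605,0.11,176.5 -> [0.004, -0.001, -0.379] [-0.0001, 0.0003, -0.0001] rows 1.8
```

A 40 mm grip confirms the block. I'll lift it and carry it to the empty strip.

```bash
python3 -m handwheel '[[[0,0,0],[0,0,0]],[[0,0,-0.08],[0,0,0]],[[0,0,-0.2],[0,0,0]],[[0,0,-0.33],[0,0,0]],[[0,0,-0.43],[0,0,0]]]' 1
python3 -m handwheel '[[[0,0,-0.04],[0,0,0]],[[0,0,-0.04],[0,0,0]]]'
python3 go.py 0.46,-0.095,0.12,176.5
```

```text
clock: 8.53
tool_pos: [0.5519, 0.0604, 0.1206]
orientation: [-179.9, -0.0, 176.5]
force: [-0.1, 0.2, -4.8]
opening: 0.0398
clock: 8.7
tool_pos: [0.5531, 0.0609, 0.1291]
orientation: [180.0, 0.2, 176.5]
force: [-0.2, -0.5, -4.1]
opening: 0.04
t 8.7 p [0.5531 0.0609 0.1291] rpy [179.96   0.19 176.47] F [-0.2 -0.5 -4.1] op 0.04 j [ 26.  15. -23.   0. -52. -30.]
0.46,-0.095,0.12,176.5 -> [0.416, -0.807, 0.044] [0.0001, 0.0005, -0.0001] rows 4.4
```

```bash
python3 -m handwheel '[[[0.05,-0.1,0],[0,0,0]],[[0.14,-0.27,0],[0,0,0]],[[0.24,-0.46,0],[0,0,0]],[[0.33,-0.64,0.02],[0,0,0]],[[0.4,-0.77,0.044],[0,0,0]]]'
python3 -m handwheel '[[[0.02,-0.04,0.06],[0,0,0]],[[0.02,-0.04,0.16],[0,0,0]],[[0.02,-0.04,0.28],[0,0,0]],[[0.02,-0.04,0.36],[0,0,0]],[[0.02,-0.04,0.4],[0,0,0]]]'
python3 -m handwheel '[[[0,0,0.02],[0,0,0]],[[0,0,0.02],[0,0,0]]]'
python3 go.py 0.46,-0.095,0.0255,176.5
```

```text
clock: 9.12
tool_pos: [0.4596, -0.0902, 0.117]
orientation: [-179.9, -0.2, 176.4]
force: [0.1, 0.0, -4.7]
opening: 0.04
clock: 9.53
tool_pos: [0.4558, -0.0966, 0.0356]
orientation: [-179.9, -0.3, 176.4]
force: [-0.5, -0.1, -3.3]
opening: 0.0396
clock: 9.7
tool_pos: [0.4578, -0.0962, 0.0337]
orientation: [-179.9, -0.1, 176.5]
force: [-0.4, -0.2, -3.6]
opening: 0.0399
t 9.7 p [ 0.4578 -0.0962  0.0337] rpy [-1.7991e+02 -1.1000e-01  1.7647e+02] F [-0.4 -0.2 -3.6] op 0.0399 j [ 12.  16. -40.   0. -35. -16.]
0.46,-0.095,0.0255,176.5 -> [-0.011, 0.007, 0.041] [-0.0002, -0.0003, -0.0001] rows 0.2
```

```bash
python3 -m handwheel '[[[0,0,0.01],[0,0,0]],[[0,0,0.02],[0,0,0]],[[0,0,0.03],[0,0,0]],[[0,0,0.036],[0,0,0]],[[0,0,0.042],[0,0,0]]]'
python3 -m handwheel '[[[0,0,0.003],[0,0,0]],[[0,0,0.003],[0,0,0]]]'
python3 go.py
```

```text
clock: 10.12
tool_pos: [0.4589, -0.096, 0.0268]
orientation: [-180.0, 0.1, 176.5]
force: [0.3, -0.5, -5.0]
opening: 0.0403
clock: 10.28
tool_pos: [0.4587, -0.096, 0.026]
orientation: [-180.0, 0.1, 176.5]
force: [0.4, 0.4, -3.4]
opening: 0.0402
t 10.28 p [ 0.4587 -0.096   0.026 ] rpy [-1.7996e+02  5.0000e-02  1.7647e+02] F [ 0.4  0.4 -3.4] op 0.0402 j [ 12.  16. -40.   0. -34. -16.]
```

```bash
python3 -m handwheel '[[[0,0,0.005],[0,0,0]],[[0,0,0.005],[0,0,0]],[[0,0,0.005],[0,0,0]]]'
python3 -m handwheel '[[[0,0,0.005],[0,0,0]],[[0,0,0.005],[0,0,0]],[[0,0,0.005],[0,0,0]]]'
python3 go.py
```

```text
clock: 10.53
tool_pos: [0.4589, -0.096, 0.0251]
orientation: [-180.0, 0.1, 176.5]
force: [-0.6, -0.6, -2.4]
opening: 0.0399
clock: 10.78
tool_pos: [0.4589, -0.096, 0.025]
orientation: [-179.9, 0.1, 176.5]
force: [-4.5, 2.2, 13.6]
opening: 0.0403
t 10.78 p [ 0.4589 -0.096   0.025 ] rpy [-1.7995e+02  8.0000e-02  1.7650e+02] F [-4.5  2.2 13.6] op 0.0403 j [ 12.  17. -40.   0. -33. -16.]
```

The block is on the bench (contact at TCP z 0.025). I'll release, rise, turn 90° and regrip across the ends.

```bash
python3 -m handwheel '[[[0,0,-0.005],[0,0,0]],[[0,0,-0.005],[0,0,0]],[[0,0,-0.005],[0,0,0]],[[0,0,-0.005],[0,0,0]]]' -0.32
python3 -m handwheel '[[[0,0,-0.05],[0,0,0]],[[0,0,-0.15],[0,0,0]],[[0,0,-0.3],[0,0,0]],[[0,0,-0.4],[0,0,0]],[[0,0,-0.45],[0,0,0]]]'
python3 -m handwheel '[[[0,0,0],[0,0,-0.25]],[[0,0,0],[0,0,-0.25]],[[0,0,0],[0,0,-0.25]],[[0,0,0],[0,0,-0.25]],[[0,0,0],[0,0,-0.25]]]' -1
python3 -m handwheel '[[[0,0,0],[0,0,-0.15]],[[0,0,0],[0,0,-0.15]],[[0,0,0],[0,0,-0.15]],[[0,0,0],[0,0,-0.15]],[[0,0,0],[0,0,-0.15]]]'
python3 -m handwheel '[[[0,0,0],[0,0,-0.051]],[[0,0,0],[0,0,-0.051]],[[0,0,0],[0,0,-0.051]],[[0,0,0],[0,0,-0.051]]]'
python3 go.py 0.4589,-0.096,0.03,-93.5
python3 - <<'E'
from h import *
s=snap('side','re.png');P=world(s);h=cv2.cvtColor(s['color'],cv2.COLOR_RGB2HSV).astype(int)
m=(s['color'][...,0]>150)&(h[...,1]>130)&(h[...,0]>5)&(h[...,0]<20)&(abs(P[...,0]-.46)<.06)&(abs(P[...,1]+.096)<.06)
k=np.argwhere(m)[:,::-1];print(len(k));w=cast(s,k,.044)[:,:2]*1000;print(cv2.minAreaRect(w.astype(np.float32)))
cv2.imwrite('pics/c4.png',cv2.resize(s['color'][150:330,220:440,::-1],None,fx=3,fy=3,interpolation=cv2.INTER_CUBIC))
E
```

```text
clock: 11.12
tool_pos: [0.4589, -0.096, 0.025]
orientation: [-180.0, 0.1, 176.5]
force: [0.4, -0.6, -1.1]
opening: 0.0564
clock: 11.53
tool_pos: [0.46, -0.0959, 0.1176]
orientation: [-180.0, 0.2, 176.5]
force: [0.7, 1.0, -0.5]
opening: 0.0579
clock: 11.95
tool_pos: [0.4586, -0.096, 0.1149]
orientation: [-179.9, 0.0, -147.4]
force: [-0.0, 0.4, -0.3]
opening: 0.0845
clock: 12.37
tool_pos: [0.4586, -0.096, 0.1148]
orientation: [-180.0, -0.0, -111.6]
force: [-0.3, 0.5, 0.4]
opening: 0.0878
clock: 12.7
tool_pos: [0.4586, -0.096, 0.1148]
orientation: [-180.0, -0.0, -93.4]
force: [-0.7, 0.2, -0.1]
opening: 0.0877
t 12.7 p [ 0.4586 -0.096   0.1148] rpy [-1.7997e+02 -5.0000e-02 -9.3370e+01] F [-0.7  0.2 -0.1] op 0.0877 j [ 12.   8. -35.   0. -47.  74.]
0.4589,-0.096,0.03,-93.5 -> [-0.0, -0.001, 0.424] [-0.0001, -0.0001, 0.0004] rows 2.0
133
((459.0, -101.616943359375), (33.6136589050293, 68.16778564453125), 7.873800754547119)
```

View pics/c4.png

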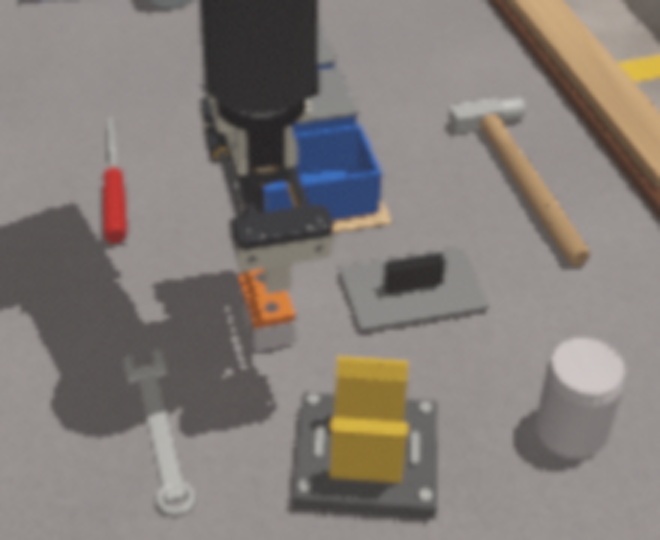

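The block stands upright on the bench at crop (268,315), under the open jaws, with its centre a few mm toward −y. I'll descend with a small correction.

```bash
python3 -m handwheel '[[[0.015,-0.001,0.08],[0,0,0]],[[0.015,-0.001,0.18],[0,0,0]],[[0.015,-0.001,0.28],[0,0,0]],[[0.015,-0.001,0.36],[0,0,0]],[[0.015,-0.001,0.4],[0,0,0]]]'
python3 -m handwheel '[[[0,0,0.012],[0,0,0]],[[0,0,0.025],[0,0,0]],[[0,0,0.025],[0,0,0]]]'
python3 go.py 0.4589,-0.0985,0.030,-93.5
python3 -m handwheel '[[[0,0,0],[0,0,0]],[[0,0,0],[0,0,0]],[[0,0,0],[0,0,0]],[[0,0,0],[0,0,0]],[[0,0,0],[0,0,0]]]' 1
python3 -m handwheel '[[[0,0,0],[0,0,0]],[[0,0,0],[0,0,0]]]'
python3 go.py
```

```text
clock: 13.17
tool_pos: [0.4576, -0.0992, 0.0331]
orientation: [179.9, -0.1, -93.7]
force: [-0.4, 1.3, 0.0]
opening: 0.0875
clock: 13.42
tool_pos: [0.459, -0.099, 0.0301]
orientation: [-179.9, -0.0, -93.6]
force: [-0.2, 0.7, 0.9]
opening: 0.0875
t 13.42 p [ 0.459  -0.099   0.0301] rpy [-1.7994e+02 -5.0000e-02 -9.3590e+01] F [-0.2  0.7  0.9] op 0.0875 j [ 12.  16. -40.   0. -34.  74.]
0.4589,-0.0985,0.030,-93.5 -> [-0.002, 0.001, 0.001] [-0.0002, -0.0001, -0.0002] rows 0.0
clock: 13.83
tool_pos: [0.4592, -0.0989, 0.0305]
orientation: [-179.9, -0.0, -93.5]
force: [-1.0, 2.1, 5.2]
opening: 0.0655
clock: 14.0
tool_pos: [0.4592, -0.0989, 0.0305]
orientation: [-179.9, -0.0, -93.5]
force: [-1.7, 2.0, 6.0]
opening: 0.0659
t 14.0 p [ 0.4592 -0.0989  0.0305] rpy [-1.799e+02 -3.000e-02 -9.354e+01] F [-1.7  2.   6. ] op 0.0659 j [ 12.  16. -40.   0. -34.  74.]
```

66 mm grip. I'll lift it and go over the jig, turning to yaw 158.6°.

```bash
python3 -m handwheel '[[[0,0,-0.05],[0,0,0]],[[0,0,-0.18],[0,0,0]],[[0,0,-0.36],[0,0,0]],[[0,0,-0.54],[0,0,0]],[[0,0,-0.68],[0,0,0.01]]]' 1
python3 -m handwheel '[[[0,0,0],[0,0,0.25]],[[0,0,0],[0,0,0.25]],[[0,0,0],[0,0,0.25]],[[0,0,0],[0,0,0.25]],[[0,0,0],[0,0,0.25]]]'
python3 -m handwheel '[[[0,0,0],[0,0,0.25]],[[0,0,0],[0,0,0.25]],[[0,0,0],[0,0,0.25]],[[0,0,0],[0,0,0.25]],[[0,0,0],[0,0,0.25]]]'
python3 -m handwheel '[[[0,0,0],[0,0,0.09]],[[0,0,0],[0,0,0.09]],[[0,0,0],[0,0,0.09]],[[0,0,0],[0,0,0.09]],[[0,0,0],[0,0,0.09]]]'
python3 go.py 0.4986,-0.2751,0.165,158.6
```

```text
clock: 14.42
tool_pos: [0.4582, -0.099, 0.168]
orientation: [-179.9, -0.0, -97.1]
force: [0.1, -0.4, -4.3]
opening: 0.0658
clock: 14.83
tool_pos: [0.4577, -0.0989, 0.1653]
orientation: [180.0, -0.1, -133.3]
force: [0.6, 0.0, -4.9]
opening: 0.0662
clock: 15.25
tool_pos: [0.4576, -0.0989, 0.1651]
orientation: [-180.0, -0.1, -169.2]
force: [-0.2, 0.3, -3.8]
opening: 0.0659
clock: 15.67
tool_pos: [0.4576, -0.0989, 0.1651]
orientation: [-179.9, -0.1, 158.4]
force: [1.2, -0.5, -4.0]
opening: 0.066
t 15.67 p [ 0.4576 -0.0989  0.1651] rpy [-1.7994e+02 -5.0000e-02  1.5840e+02] F [ 1.2 -0.5 -4. ] op 0.066 j [ 12.   5. -31.   0. -55. -34.]
0.4986,-0.2751,0.165,158.6 -> [-0.515, -0.744, 0.001] [-0.0002, -0.0001, -0.0006] rows 4.3
```

```bash
python3 -m handwheel '[[[-0.07,-0.1,0],[0,0,0]],[[-0.2,-0.28,0],[0,0,0]],[[-0.33,-0.47,0],[0,0,0]],[[-0.44,-0.64,0],[0,0,0]],[[-0.515,-0.744,0],[0,0,-0.0005]]]'
python3 -m handwheel '[[[0,0,0],[0,0,0]],[[0,0,0],[0,0,0]],[[0,0,0],[0,0,0]]]'
python3 go.py 0.4986,-0.2751,0.13,158.6
python3 - <<'E'
from h import *
a=np.radians(-21.4);ux=np.array([np.cos(a),np.sin(a)]);uy=np.array([-ux[1],ux[0]])
s=snap('side','jig1.png')
P=world(s);z=P[...,2];q=P[...,:2]-[.4986,-.2751];x=q@ux;y=q@uy;c=s['color'].astype(int)
h=cv2.cvtColor(s['color'],cv2.COLOR_RGB2HSV).astype(int)
w=(c[...,0]-c[...,2]>70)&(h[...,0]>=20)&(abs(x)<.06)&(abs(y)<.06)&(z>.089)
for g in(1,-1):
    m=w&(g*y>0); print(g,m.sum(),np.percentile(x[m],[2,98]) if m.any() else '',np.percentile(y[m],[2,98]) if m.any() else '')
cv2.imwrite('pics/c5.png',cv2.resize(s['color'][190:330,270:420,::-1],None,fx=4,fy=4,interpolation=cv2.INTER_CUBIC))
E
```

```text
clock: 16.08
tool_pos: [0.5004, -0.2773, 0.1651]
orientation: [-180.0, -0.0, 159.0]
force: [1.6, 0.9, -3.9]
opening: 0.066
clock: 16.33
tool_pos: [0.4998, -0.2747, 0.1649]
orientation: [-180.0, -0.1, 158.9]
force: [-0.5, 1.3, -4.4]
opening: 0.0659
t 16.33 p [ 0.4998 -0.2747  0.1649] rpy [-1.7998e+02 -9.0000e-02  1.5893e+02] F [-0.5  1.3 -4.4] op 0.0659 j [ -9.  14. -19.   0. -57. -12.]
0.4986,-0.2751,0.13,158.6 -> [0.005, -0.004, 0.175] [-0.0001, -0.0003, 0.0009] rows 0.8
1 0  
-1 105 [-0.02670552  0.02802576] [-0.03805966 -0.02910765]
```

View pics/c5.png

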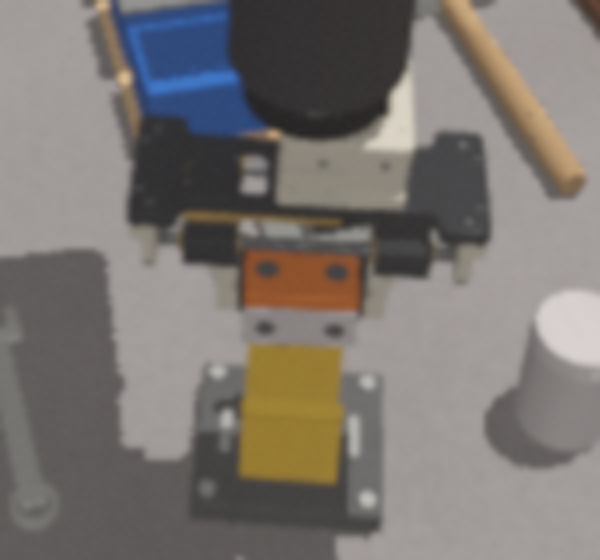

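The block hangs level above the jig and parallel to the walls. I'll lower it slowly with force checks.

```bash
python3 -m handwheel '[[[0.003,-0.002,0.04],[0,0,0.0009]],[[0.005,-0.004,0.09],[0,0,0.0009]],[[0.005,-0.004,0.13],[0,0,0.0009]],[[0.005,-0.004,0.15],[0,0,0.0009]],[[0.005,-0.004,0.15],[0,0,0.0009]]]'
python3 go.py 0.4986,-0.2751,0.11,158.6
python3 -m handwheel '[[[0,0,0.02],[0,0,0]],[[0,0,0.05],[0,0,0]],[[0,0,0.08],[0,0,0]],[[0,0,0.11],[0,0,0]],[[0,0,0.12],[0,0,0]]]'
python3 go.py 0.4986,-0.2751,0.065,158.6
```

```text
clock: 16.8
tool_pos: [0.4989, -0.2746, 0.1345]
orientation: [-180.0, -0.1, 158.7]
force: [-0.3, -0.2, -4.0]
opening: 0.0661
t 16.8 p [ 0.4989 -0.2746  0.1345] rpy [-1.7995e+02 -1.0000e-01  1.5871e+02] F [-0.3 -0.2 -4. ] op 0.0661 j [ -9.  16. -21.   0. -53. -12.]
0.4986,-0.2751,0.11,158.6 -> [0.0, -0.003, 0.123] [-0.0001, -0.0003, 0.0003] rows 0.6
clock: 17.22
tool_pos: [0.4992, -0.2752, 0.1109]
orientation: [-180.0, -0.0, 158.7]
force: [0.1, -0.6, -5.4]
opening: 0.0659
t 17.22 p [ 0.4992 -0.2752  0.1109] rpy [-1.7997e+02 -3.0000e-02  1.5867e+02] F [ 0.1 -0.6 -5.4] op 0.0659 j [ -9.  18. -22.   0. -50. -12.]
0.4986,-0.2751,0.065,158.6 -> [0.003, -0.001, 0.229] [-0.0001, -0.0001, 0.0002] rows 1.1
```

```bash
python3 -m handwheel '[[[0,0,0.03],[0,0,0]],[[0.002,0,0.06],[0,0,0]],[[0.002,0,0.09],[0,0,0]],[[0.002,0,0.12],[0,0,0]],[[0.002,0,0.14],[0,0,0]]]'
python3 -m handwheel '[[[0,0,0.02],[0,0,0]],[[0,0,0.04],[0,0,0]],[[0,0,0.06],[0,0,0]],[[0,0,0.08],[0,0,0]],[[0,0,0.09],[0,0,0]]]'
python3 go.py 0.4986,-0.2751,0.0505,158.6
```

```text
clock: 17.63
tool_pos: [0.4991, -0.2751, 0.0832]
orientation: [-180.0, 0.0, 158.7]
force: [0.5, -0.6, -3.8]
opening: 0.0657
clock: 18.05
tool_pos: [0.4992, -0.2752, 0.0655]
orientation: [-180.0, 0.0, 158.7]
force: [-0.6, 0.0, -4.2]
opening: 0.0663
t 18.05 p [ 0.4992 -0.2752  0.0655] rpy [-1.7997e+02  3.0000e-02  1.5868e+02] F [-0.6  0.  -4.2] op 0.0663 j [ -9.  21. -25.   0. -44. -12.]
0.4986,-0.2751,0.0505,158.6 -> [0.003, -0.001, 0.075] [-0.0001, 0.0001, 0.0002] rows 0.4
```

```bash
python3 -m handwheel '[[[0,0,0.01],[0,0,0]],[[0,0,0.02],[0,0,0]],[[0,0,0.03],[0,0,0]],[[0,0,0.04],[0,0,0]],[[0,0,0.05],[0,0,0]]]'
python3 -m handwheel '[[[0,0,0.006],[0,0,0]],[[0,0,0.012],[0,0,0]],[[0,0,0.018],[0,0,0]],[[0,0,0.018],[0,0,0]]]'
python3 go.py 0.4986,-0.2751,0.0505,158.6
```

```text
clock: 18.47
tool_pos: [0.4996, -0.2753, 0.0562]
orientation: [-180.0, 0.1, 158.7]
force: [-0.6, 0.4, -2.8]
opening: 0.066
clock: 18.8
tool_pos: [0.4996, -0.2753, 0.0525]
orientation: [-180.0, 0.1, 158.7]
force: [-0.8, 0.7, -1.9]
opening: 0.0662
t 18.8 p [ 0.4996 -0.2753  0.0525] rpy [-1.7997e+02  7.0000e-02  1.5869e+02] F [-0.8  0.7 -1.9] op 0.0662 j [ -9.  22. -26.   0. -43. -12.]
0.4986,-0.2751,0.0505,158.6 -> [0.005, -0.001, 0.01] [-0.0001, 0.0002, 0.0002] rows 0.1
```

The plate's spring is being loaded as expected. The last 2 mm go in small steps until firm contact.

```bash
python3 -m handwheel '[[[0,0,0.005],[0,0,0]],[[0,0,0.005],[0,0,0]],[[0,0,0.01],[0,0,0]],[[0,0,0.01],[0,0,0]]]'
python3 go.py
python3 -m handwheel '[[[0,0,0.003],[0,0,0]],[[0,0,0.005],[0,0,0]],[[0,0,0.005],[0,0,0]]]'
python3 go.py
```

```text
clock: 19.13
tool_pos: [0.4996, -0.2752, 0.0506]
orientation: [-180.0, 0.1, 158.7]
force: [-0.0, 1.2, -2.6]
opening: 0.0663
t 19.13 p [ 0.4996 -0.2752  0.0506] rpy [-1.7997e+02  8.0000e-02  1.5869e+02] F [-0.   1.2 -2.6] op 0.0663 j [ -9.  22. -26.   0. -42. -12.]
clock: 19.38
tool_pos: [0.4996, -0.2753, 0.0505]
orientation: [-180.0, 0.1, 158.7]
force: [-2.3, 2.6, 8.1]
opening: 0.0665
t 19.38 p [ 0.4996 -0.2753  0.0505] rpy [-1.7996e+02  9.0000e-02  1.5871e+02] F [-2.3  2.6  8.1] op 0.0665 j [ -9.  22. -26.   0. -42. -12.]
```

Firm contact at 0.0505, exactly as predicted. I'll release, retreat, and check.

```bash
python3 -m handwheel '[[[0,0,0],[0,0,0]],[[0,0,0],[0,0,0]],[[0,0,0],[0,0,0]],[[0,0,0],[0,0,0]],[[0,0,0],[0,0,0]]]' -1
python3 -m handwheel '[[[0,0,-0.05],[0,0,0]],[[0,0,-0.15],[0,0,0]],[[0,0,-0.3],[0,0,0]],[[0,0,-0.45],[0,0,0]],[[0,0,-0.65],[0,0,0]]]'
python3 -m handwheel '[[[0.2,0.1,-0.2],[0,0,0]],[[0.4,0.4,-0.3],[0,0,0]],[[0.5,0.7,-0.3],[0,0,0]],[[0.5,0.9,-0.3],[0,0,0]],[[0.5,0.9,-0.3],[0,0,0]]]'
python3 -m handwheel '[[[0.5,0.9,0],[0,0,0]],[[0.5,0.9,0],[0,0,0]],[[0.5,0.9,0],[0,0,0]],[[0.5,0.9,0],[0,0,0]],[[0.5,0.9,0],[0,0,0]]]'
python3 go.py
python3 - <<'E'
from h import *
a=np.radians(-21.4);ux=np.array([np.cos(a),np.sin(a)]);uy=np.array([-ux[1],ux[0]])
out=[]
for n in('top','side'):
    s=snap(n);P=world(s);h=cv2.cvtColor(s['color'],cv2.COLOR_RGB2HSV).astype(int)
    q=P[...,:2]-[.4986,-.2751]
    m=(s['color'][...,0]>130)&(h[...,1]>130)&(h[...,0]>3)&(h[...,0]<17)&(np.hypot(*np.moveaxis(q,-1,0))<.05)
    k=np.argwhere(m)[:,::-1];print(n,len(k))
    if len(k)>5:
        w=cast(s,k,.064)[:,:2]-[.4986,-.2751];A=np.c_[w@ux,w@uy,np.ones(len(w))]
        print('x',np.percentile(A[:,0],[1,99]).round(4),'y',np.percentile(A[:,1],[1,99]).round(4),'z',np.nanmedian(P[m][:,2]).round(4),'slope',np.linalg.lstsq(A,P[m][:,2],rcond=None)[0].round(3))
    im=s['color'][170:270,380:500] if n=='top' else s['color'][190:330,240:450]
    out.append(cv2.resize(im[:,:,::-1],(400,400*im.shape[0]//im.shape[1]),interpolation=cv2.INTER_CUBIC))
H=max(i.shape[0] for i in out);cv2.imwrite('pics/fin.png',np.hstack([cv2.copyMakeBorder(i,0,H-i.shape[0],0,0,0) for i in out]))
E
```

```text
clock: 19.8
tool_pos: [0.4995, -0.2753, 0.0495]
orientation: [-180.0, 0.1, 158.7]
force: [0.4, -0.4, 0.8]
opening: 0.0869
clock: 20.22
tool_pos: [0.498, -0.2747, 0.1799]
orientation: [-180.0, -0.1, 158.7]
force: [0.1, -0.5, -0.1]
opening: 0.0875
clock: 20.63
tool_pos: [0.4693, -0.0899, 0.2392]
orientation: [179.9, 0.2, 158.6]
force: [1.7, -0.5, -1.0]
opening: 0.0875
clock: 21.05
tool_pos: [0.4414, 0.1148, 0.2382]
orientation: [179.9, 0.1, 158.7]
force: [1.8, -0.1, 0.6]
opening: 0.0876
t 21.05 p [0.4414 0.1148 0.2382] rpy [1.7995e+02 1.1000e-01 1.5871e+02] F [ 1.8 -0.1  0.6] op 0.0876 j [ 40.  -1. -26.   0. -65. -61.]
top 306
x [-0.0333  0.0317] y [-0.0198  0.0182] z 0.0632 slope [0.001 0.157 0.064]
side 173
x [-0.031   0.0329] y [-0.0048  0.0218] z 0.0639 slope [-0.071  0.085  0.063]
```

View pics/fin.png

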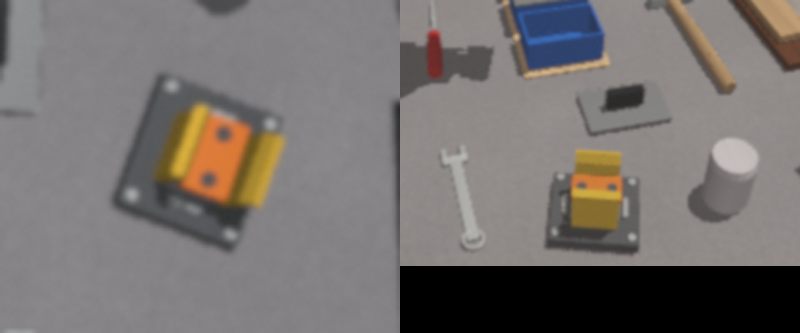

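The block sits between the walls with its top at z 0.063–0.064, where seated is 0.064. The apparent y slope is probably wall pixels bleeding in at the edges, so I'll check interior pixels only.

Run:
```python
from h import *
a=np.radians(-21.4);ux=np.array([np.cos(a),np.sin(a)]);uy=np.array([-ux[1],ux[0]])
s=snap('top');P=world(s);v,u=np.mgrid[0:400,0:640];k=np.c_[u.ravel(),v.ravel()]
w=cast(s,k,.064)[:,:2]-[.4986,-.2751];x=w@ux;y=w@uy;z=P[...,2].ravel()
for lo in(-.016,-.012,-.008,-.004,0,.004,.008,.012):
    m=(abs(x)<.028)&(y>=lo)&(y<lo+.004);print(lo,np.nanmedian(z[m]).round(4),m.sum())
for lo in(-.03,-.015,0,.015):
    m=(abs(y)<.011)&(x>=lo)&(x<lo+.015);print('x',lo,np.nanmedian(z[m]).round(4))
```

```text
-0.016 0.0632 30
-0.012 0.0645 30
-0.008 0.0636 30
-0.004 0.0643 30
0 0.0643 30
0.004 0.0636 29
0.008 0.0641 30
0.012 0.0631 29
x -0.03 0.0637
x -0.015 0.0643
x 0 0.0639
x 0.015 0.0642
```

The top is level at 0.064 across the block. I'm handing in.

```bash
python3 -c "
from plant import *
print(close_job(), get_obs()['clock'])"
```

```text
the job is handed in; nothing more can be done
the job is handed in; nothing more can be done
```

The block is in the jig and the job is handed in, at about 21 s of the 72 s allowed.

- **What I did:** I lifted the lid of the -y tub and laid it flat on the bench, handle up. The block was in that first tub, so the other two lids stayed on. I gripped the block across its 40 mm width, put it down on the empty strip, took it again across its 66 mm ends and lowered it into the jig in small steps.
- **Seating:** Contact came at the predicted height (TCP 0.0505 m). After release, the orange top measured 63–64.5 mm above the bench and level across both axes. Fully home is 64 mm, so the bed plate should be pressed flush, though it can't be seen directly under the block.
- **Forces and bystanders:** The highest wrist force component I read was about 14 N, when setting the block on the bench. The screwdriver, spanner, mallet and tin look untouched in the last side view. That view did not cover the jar, and I did not check it separately after the start, though the arm never worked near it.
- **One check disagreed:** A first colour-mask fit of the top showed a slope in y. A repeat using interior pixels only showed no slope, so I put the first result down to wall pixels at the edges.

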